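Find the high spot of a cake turntable's rim

TASK

The skirt under this cake turntable is bent outward in two places, hidden by the top. Slide the feeler gauge's carriage fully home towards the turntable, firmly but without ramming it into its stop, and let go of it; then turn the turntable slowly by its hand grip (taking at least five seconds a turn), feel out the worst place of the whole turn, where the skirt pushes the feeler hardest, and leave it standing with that highest point on the feeler tip, everything let go. Do not disturb the things standing around.

Things in the scene. Friction and masses are not known exactly. Their poses are not given: they have to be found in the camera images.
- turntable: cake turntable with a dark cast foot, fixed to the worktop; origin on its vertical turning axis at worktop height. Its round aluminium top is 176 mm across and 77 mm high, with an 80 mm radius skirt (z 40 to 68 mm) hidden under it. The top turns without end either way, drags slightly in its bearing (about 0.06 N m) and stays where it is left
- turntable_axis (a point): point on the turning axis, at the height of the top (77 mm). The skirt round it has two slight outward bulges at unknown bearings, different in every start: a lesser one 2.5 mm high, and the worst one, 5 mm. Each takes up some 35 to 40 degrees of turn and is highest in its middle
- grip_mid (a point): middle height (z about 101 mm) of the turntable's hand grip: an upright dark wooden pin, 14 mm thick, standing on the top 50 mm from the axis, from z 80 to 122 mm; it spins freely about itself, so it may be held from above without turning the hand while the top goes round
- turntop (a joint): angle of the turntable's top, rad, growing anticlockwise seen from above; zero where the hand grip stands along the turntable's own +x. It says nothing of where the bulges are
- gauge: feeler gauge beside the turntable, bed 66 x 120 mm, fixed to the worktop; origin under its bed, 150 mm from the turntable's axis along the turntable's own +y. On the bed runs a dark carriage with a steel finger knob and, in front, a thin sprung tip that points along the gauge's own -y at the turntable's axis
- tip_home (a point): front end of the tip when the carriage is home, z 52 mm: 0.5 mm short of the true skirt, so it touches only the bulges. The tip is sprung: about 9 N on top of the worst bulge, 4 N on the lesser; it rubs (friction 0.4), so the hand feels more drag over a bulge, in step with the push, and, the hand running a little ahead, up to 0.15 rad late in either direction of turning
- feeler (a joint): how far the carriage has been slid towards the turntable, m: 0 fully back, 0.025 fully home against a stop with a thin rubber buffer; it starts up to 0.008 in. It slides stiffly (about 11 N) and stays where it is put; 15 to 30 N in all seats it fully, over about 50 N is ramming
- feeler_knob (a point): middle height (z about 94 mm) of the finger knob on the carriage: upright steel pin, 14 mm thick, from z 73 to 116 mm, held from above; it moves along the gauge's -y as the carriage is slid home
- tin_mid (a point): centre of a food tin, 75 mm across, 58 mm high, standing loose; leave it alone
- jar_mid (a point): centre of a jar with a lid, 66 mm across, 100 mm high, standing loose; leave it alone
- garlic_mid (a point): centre of a garlic bulb about 58 mm, loose; leave it alone
- lemon_mid (a point): centre of a lemon, 78 x 55 x 56 mm, loose; leave it alone
- candle_mid (a point): centre of a tea light, 38 mm across, 15 mm high, loose; leave it alone
- teaspoon_mid (a point): middle of a teaspoon lying loose, 139 mm long; leave it alone
- peeler_mid (a point): middle of a peeler lying loose, 170 mm long, 18 mm high; leave it alone

How it is judged:
On the way, in this order (a step that is already met when the one before it is completed fails the run):
1. the feeler carriage is slid fully home (value of joint feeler above 0.0243 m), for 0.2 s.
2. the worst place of the skirt bears on the feeler tip (contact force between gauge and turntable above 6.8 N), for 0.2 s.
At the end, for the whole second after the job is handed in: The feeler carriage is fully home (within 0.7 mm of its stop), the turntable stands still, and the highest place of its skirt bears on the feeler tip with more than 6.8 N (9 N at its very top, so within about 9 degrees of it; the lesser bulge gives only some 4 N), with everything let go (value of joint feeler above 0.0243 m and contact force between gauge and turntable above 6.8 N and velocity of joint turntop between -0.05 and 0.05 rad/s); the robot touches nothing.
It fails at once if the carriage is rammed into its stop (over about 50 N) (value of joint feeler above 0.0255 m).
It fails at once if the turntable is spun faster than a turn in about two seconds (velocity of joint turntop above 3 rad/s or velocity of joint turntop below -3 rad/s).
It fails at once if a thing standing around is moved by more than 30 mm (distance of any of tin_mid, jar_mid, garlic_mid, lemon_mid, candle_mid, teaspoon_mid, peeler_mid from where it was at the start of the episode above 0.03 m).
It also fails if it takes over 72 s, if anything falls off the work surface, if the arm or the gripper's body presses on something with over 40 N, if the wrist force passes 120 N, or if a joint passes its speed limit or range.

ROBOT

A 7-joint arm with a two-finger parallel gripper is mounted at the origin on a cart in front of the work surface, level with it; the furniture and walls round the work are solid. World frame = base frame: x ahead of the robot, y to its left, z up, the work surface at z = 0. Lengths are in m, angles in rad, forces in N, time in s.
With the tool pointing down it reaches from about 0.425 to 0.875 m from the base axis. Payload 8.4 kg.
Tool frame: the origin (TCP) lies on the front face of the gripper's body, between the roots of the fingers; the fingertips stand 70 mm ahead of it and the grasp point (between the pads) lies r.grip_point_offset ahead of it (r.grip_point_offset is the distance from the TCP to the grasp point, in m); z points along the fingers, y is the line along which they close (so a half turn about z gives the same grasp; the last joint's range is limited). The gripper opens to 87 mm and grips with 3 to 60 N. Pads are 19 mm wide; open, the fingers measure 117 mm over their backs; the gripper's body (75 mm by 190 mm) begins 51 mm behind the grasp point.
Start: joints at [1.084, 0.333, 0.04, 1.465, -0.013, 1.343, -0.059], TCP at [0.246, -0.602, 0.292] pointing down, gripper open.
Joint ranges: [-2.58, 2.58], [-0.38, 2.09], [-1.3, 1.39], [0.25, 2.4], [-1.5, 4.64], [0.08, 2.09], [-2.65, 2.65]. Speed limits (rad/s): [2.22, 2.22, 2.79, 2.79, 3.14, 3.14, 3.14].

INTERFACE

Orientations are given as a unit quaternion [w, x, y, z].
In Python, from cell import status, cams, job_done, r gives the robot as it stands.
- The arm moves only by the tool move_arm, never from a script. Its argument "steps" is a list that holds one entry, the list of rows, each a list of 7 numbers: the closure, from 0 (fully open) to 1 (shut), then the shift along the tool's x, y, z in cm, then the turn, a rotation vector about the tool's x, y, z in degrees. A call has 1 to 10 rows; each row shifts and turns the commanded pose from where the row before left it, along the tool's axes as they then stand; what a row does not reach is not made up. A row lasts 1/10 s, in which the tool goes at most 50 mm and 8.59 degrees, less where a joint would pass 70% of its speed; a pose out of reach is approached as far as the arm can. A call with a gripper value outside its range is refused whole. The fingers move at their own pace and stop on an object; the grip force is fixed at half the most. Time passes only in rows, so rows that do not move let the fingers close. It gives the time, the measured TCP pose, the force, the opening and the grip force at its end, in the units of the state.
- status.read_state(): the state, without advancing time (a new reading comes with each control period).
- cams.capture(name): name is "scene" or "top" or "wrist"; returns a dict with "color" (384x512x3 uint8, red, green, blue), "fx", "fy", "cx", "cy" (pixels), "R" (3x3) and "t" (3): a world point X has camera coordinates R X + t; the wrist camera has in their place "T_tool_cam" (4x4, takes a point from camera to tool coordinates, whose origin is the TCP and whose axes are the flange's). Camera axes: x right, y down, z forward; pixel columns grow to the right and rows downward; lengths in m; the calibration is good to about 2 mm. A picture is of the moment at which its call begins: read the wrist's pose just before it. There is no depth.
- job_done(): hands the job in; it is judged then, once.
The state is a dict: "time_s": time; "joint_pos": joint angles; "joint_vel": joint speeds; "tau": joint torques, N m; "eef_pos": TCP position; "eef_rot": TCP orientation; "force": force on the tool from outside, world axes, zero at the start; "wrist_torque": the same for the moment, N m; "width": finger opening in m; "gripper_force": force on a finger pad.
Only numpy, scipy, OpenCV 4.12 (cv2) and the standard library are available. Lean on these libraries where they do the work, as an engineer would, in place of code of your own. Each camera call takes 0.05 s, during which the arm holds its last target. There are 200 camera calls.

## Working session

There is one attempt and no reset: what is moved stays moved. The work goes in short steps, Python scripts to look and compute and a tool call to move; the robot and the scene stay as the last step left them, time stands still between calls to the robot, and variables do not carry over. Pictures are saved under pics/ and viewed, at most 10 in all, crops included, and the job is handed in when it is done.

Besides the shell and the picture viewer there is one more tool, called as name([rows], argument=value, ...), one row to a line, values as JSON. move_arm: Moves the arm, as the interface text tells. Its arguments: {"type":"object","properties":{"steps":{"type":"array","items":{"type":"array","items":{"type":"array","items":{"type":"number"}}}}},"required":["steps"]}

```bash
mkdir -p pics; python3 - <<'E'
from cell import status,cams,r
import cv2,numpy as np
s=status.read_state();print({k:np.round(v,3).tolist() for k,v in s.items()}, r.grip_point_offset)
ims=[]
for n in ("scene","top"):
    c=cams.capture(n);np.savez(f"pics/{n}.npz",**c);cv2.imwrite(f"pics/{n}0.png",cv2.resize(c["color"][:,:,::-1],(800,600)))
    print(n,c["fx"],c["cx"],c["cy"],np.round(-c["R"].T@c["t"],3))
E
```

```text
{'time_s': 0.0, 'joint_pos': [1.084, 0.334, 0.04, 1.466, -0.013, 1.343, -0.058], 'joint_vel': [0.001, 0.0, 0.0, 0.002, 0.001, -0.002, 0.0], 'tau': [-0.0, -65.636, 1.335, -40.38, -0.06, 0.045, 0.0], 'eef_pos': [0.246, -0.601, 0.291], 'eef_rot': [-0.001, 0.981, 0.193, -0.0], 'force': [-0.54, 0.332, -0.209], 'wrist_torque': [-0.01, 0.043, 0.013], 'gripper_force': 0.0, 'width': 0.087} 0.051
scene 400.3659771547664 249.03945038052336 194.09279553394109 [-0.201  0.665  0.859]
top 405.1465575688838 255.80881375397738 194.18049175170694 [0.396 0.029 1.209]
```

View pics/scene0.png

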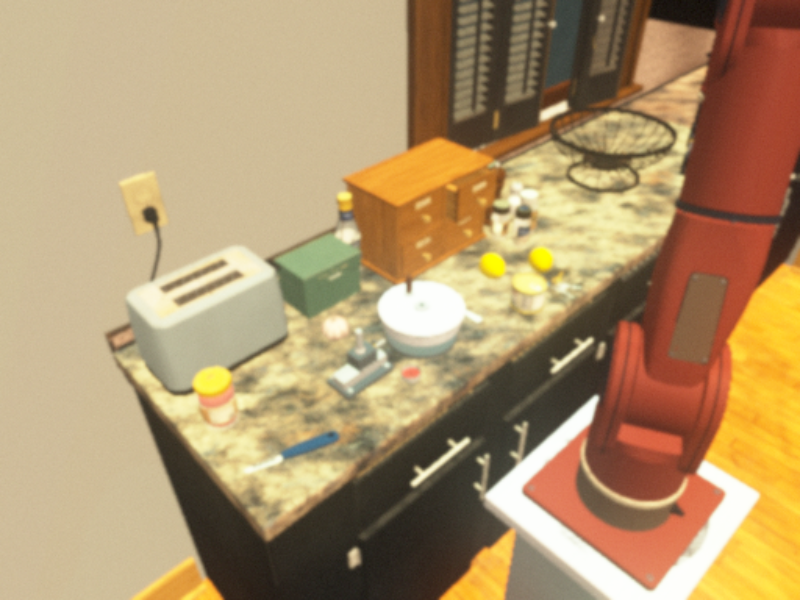

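View pics/top0.png

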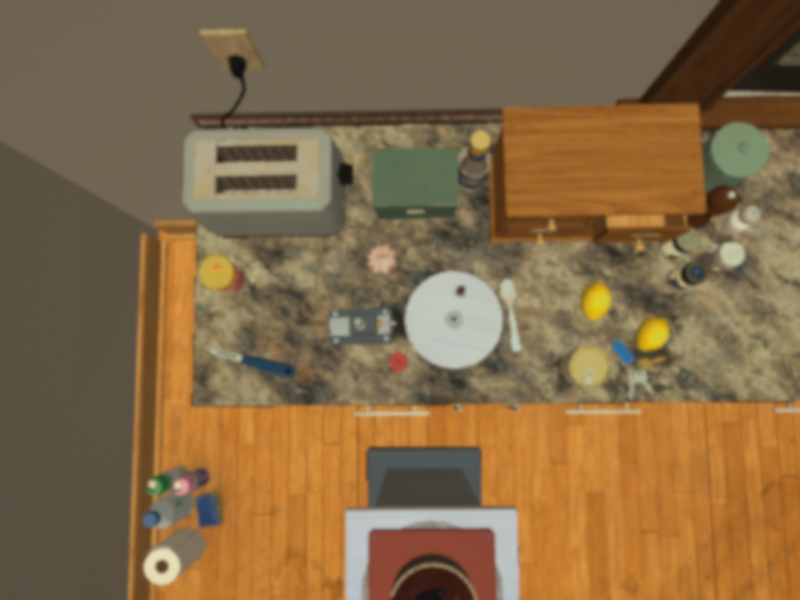

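The scene view shows the turntable at about (422,310), its grip at (408,285) and the gauge knob at (360,338). The top view shows the disc at (453,319), the grip at (461,290) and the knob near (360,323), with the gauge to the left (+y). I'll zoom in on both.

```bash
python3 - <<'E'
import cv2,numpy as np
a=np.load("pics/scene.npz")["color"];b=np.load("pics/top.npz")["color"]
A=cv2.resize(a[165:240,200:310,::-1],None,fx=7,fy=7,interpolation=cv2.INTER_CUBIC)[:, :770]
B=cv2.resize(b[165:240,205:330,::-1],None,fx=6,fy=6,interpolation=cv2.INTER_CUBIC)
cv2.imwrite("pics/cropA.png",A);cv2.imwrite("pics/cropB.png",B)
E
```

```text
(no output)
```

View pics/cropA.png

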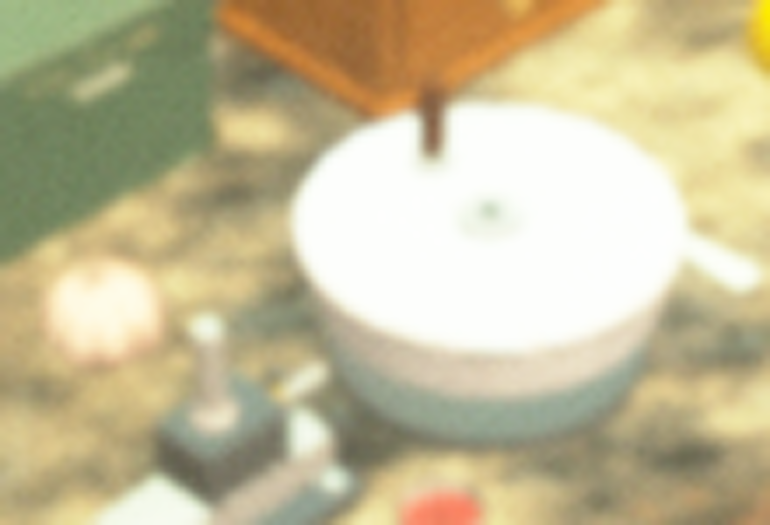

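View pics/cropB.png

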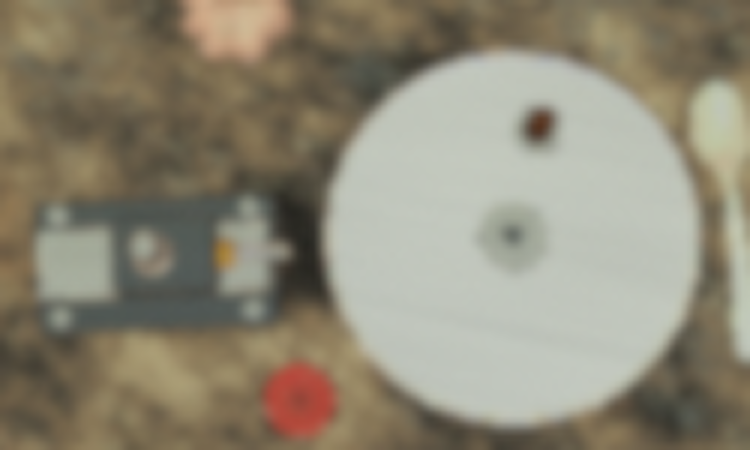

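Crop A (scale 7): grip top at (432,90) and base at (432,157), disc cap at (489,210), knob top at (207,327) and base at (215,408). Crop B (scale 6): disc centre at (513,237), grip at (540,124), knob at (150,252), and bed screws at (58,214), (250,205), (60,318) and (253,310).

```bash
cat > h.py <<'E'
import numpy as np
S=dict(np.load("pics/scene.npz"));T=dict(np.load("pics/top.npz"))
def ray(c,u,v):
    d=c["R"].T@np.array([(u-c["cx"])/c["fx"],(v-c["cy"])/c["fy"],1]);return -c["R"].T@c["t"],d/np.linalg.norm(d)
def sc(x,y):return ray(S,200+(x+.5)/7-.5,165+(y+.5)/7-.5)
def tp(x,y):return ray(T,205+(x+.5)/6-.5,165+(y+.5)/6-.5)
def pl(r,z):return np.round(r[0]+r[1]*(z-r[0][2])/r[1][2],4)
def tri(a,b):
    A=np.c_[a[1],-b[1]];k=np.linalg.lstsq(A,b[0]-a[0],rcond=None)[0];p=a[0]+k[0]*a[1];q=b[0]+k[1]*b[1]
    return np.round((p+q)/2,4),round(np.linalg.norm(p-q),4)
E
python3 - <<'E'
from h import *
print("axis",pl(tp(512,237),.077),pl(sc(489,210),.079),tri(sc(489,210),tp(513,236)))
print("grip",pl(tp(540,122),.11),pl(sc(432,92),.122),pl(sc(432,157),.079),tri(sc(432,92),tp(540,120)))
print("knob",pl(tp(150,252),.094),pl(sc(207,322),.116),pl(sc(215,408),.073),tri(sc(207,325),tp(148,250)))
P=[pl(tp(*p),.012) for p in((58,214),(250,205),(60,318),(253,310))];print(P,np.mean(P,0))
d=(P[1]+P[3]-P[0]-P[2]);print("gauge -y dir deg",np.degrees(np.arctan2(d[1],d[0])))
print("candle",pl(tp(300,400),.015),"garlic",pl(tp(237,20),.03))
E
```

```text
axis [ 0.4956 -0.044   0.077 ] [ 0.499  -0.0466  0.079 ] (array([ 0.4958, -0.0439,  0.0822]), np.float64(0.0007))
grip [ 0.5451 -0.0556  0.11  ] [ 0.5395 -0.0501  0.122 ] [ 0.5456 -0.0559  0.079 ] (array([ 0.545 , -0.0552,  0.1166]), np.float64(0.0003))
knob [0.4891 0.1237 0.094 ] [0.4936 0.1228 0.116 ] [0.4891 0.1252 0.073 ] (array([0.4893, 0.124 , 0.1175]), np.float64(0.0037))
[array([0.5153, 0.1763, 0.012 ]), array([0.5187, 0.081 , 0.012 ]), array([0.4637, 0.1752, 0.012 ]), array([0.4667, 0.0799, 0.012 ])] [0.4911 0.1281 0.012 ]
gauge -y dir deg -88.0768349037168
candle [0.4222 0.0571 0.015 ] garlic [0.6084 0.086  0.03  ]
```

Measured points agree with the text: the axis at (0.496,-0.044), the grip 51 mm from it, and knob and grip tops at about 117 mm against 116/122 given. The gauge's -y points at about -88.2°. First I'll rotate and approach the knob.

move_arm([
  [[0,0,0,0,0,0,6.8],[0,0,0,0,0,0,6.8],[0,0,0,0,0,0,6.8],[0,2.5,-3.8,0,0,0,0],[0,2.5,-3.8,0,0,0,0],[0,2.5,-3.8,0,0,0,0],[0,2.5,-3.8,0,0,0,0],[0,2.5,-3.8,0,0,0,0],[0,2.5,-3.8,0,0,0,0],[0,2.5,-3.8,0,0,0,0]],
])

```text
time_s: 1.1
eef_pos: [0.4128, -0.3285, 0.2921]
eef_rot: [-0.0, 1.0, 0.016, -0.0]
force: [0.3, -0.7, -0.7]
width: 0.0867
gripper_force: 0.0
```

move_arm([
  [[0,0.92,-4.49,0,0,0,0],[0,0.92,-4.49,0,0,0,0],[0,0.92,-4.49,0,0,0,0],[0,0.92,-4.49,0,0,0,0],[0,0.92,-4.49,0,0,0,0],[0,0.92,-4.49,0,0,0,0],[0,0.92,-4.49,0,0,0,0],[0,0.92,-4.49,0,0,0,0],[0,0.92,-4.49,0,0,0,0],[0,0.92,-4.49,0,0,0,0]],
])

```text
time_s: 2.1
eef_pos: [0.4898, 0.1231, 0.2922]
eef_rot: [0.0, 1.0, 0.016, 0.0]
force: [0.4, -0.8, 0.2]
width: 0.087
gripper_force: 0.0
```

```bash
python3 - <<'E'
from cell import status,cams
import cv2,numpy as np
s=status.read_state();c=cams.capture("wrist");np.savez("pics/w1.npz",p=s["eef_pos"],q=s["eef_rot"],**c)
print(s["time_s"],s["eef_pos"],s["eef_rot"],s["force"],np.round(s["joint_pos"],2));print(np.round(c["T_tool_cam"],3))
cv2.imwrite("pics/w1.png",c["color"][:,:,::-1])
E
```

```text
2.1 [0.4898015  0.12311924 0.29224318] [7.59193499e-05 9.99876610e-01 1.57084333e-02 6.76952409e-05] [ 0.3795092  -0.82986332  0.19110047] [ 0.23  0.08 -0.59  1.79  0.04  1.29 -1.91]
[[-0.001 -0.969 -0.249  0.067]
 [ 1.    -0.001 -0.001 -0.   ]
 [ 0.001 -0.249  0.969 -0.092]
 [ 0.     0.     0.     1.   ]]
```

View pics/w1.png

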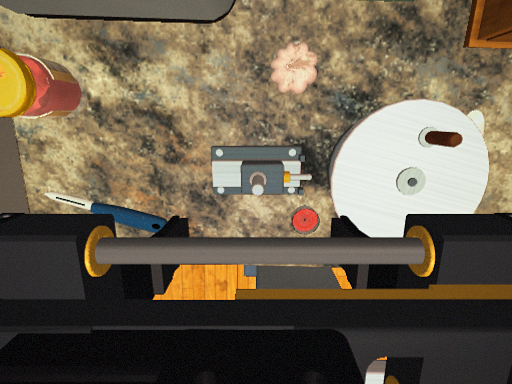

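The wrist view shows the knob top at about (257,189), the disc cap at (411,181), the grip from its base at (428,137) to its top at (457,139), and bed screws at (218,153), (300,152), (217,189) and (303,189).

```bash
cat >> h.py <<'E'
from scipy.spatial.transform import Rotation as Ro
def wr(f,u,v):
    w=np.load(f);q=w["q"];R=Ro.from_quat([*q[1:],q[0]]).as_matrix();M=w["T_tool_cam"]
    d=R@M[:3,:3]@np.array([(u-w["cx"])/w["fx"],(v-w["cy"])/w["fy"],1]);return R@M[:3,3]+w["p"],d/np.linalg.norm(d)
E
python3 - <<'E'
from h import *
f="pics/w1.npz"
print("knob",pl(wr(f,257,189),.116),tri(wr(f,257,189),tp(148,250)),tri(wr(f,257,189),sc(207,325)))
print("axis",pl(wr(f,411,181),.079),tri(wr(f,411,181),tp(513,236)))
print("grip",pl(wr(f,457,139),.122),pl(wr(f,426,137),.08),tri(wr(f,457,139),sc(432,92)))
P=[pl(wr(f,*p),.012) for p in((218,153),(300,152),(217,189),(303,189))];d=P[1]+P[3]-P[0]-P[2];print(np.mean(P,0),np.degrees(np.arctan2(d[1],d[0])))
E
```

```text
knob [0.4898 0.1259 0.116 ] (array([0.4884, 0.1246, 0.1092]), np.float64(0.0026)) (array([0.4902, 0.1257, 0.1181]), np.float64(0.0003))
axis [ 0.4948 -0.0439  0.079 ] (array([ 0.4954, -0.044 ,  0.0794]), np.float64(0.0011))
grip [ 0.5439 -0.0557  0.122 ] [ 0.543  -0.0515  0.08  ] (array([ 0.5442, -0.0564,  0.118 ]), np.float64(0.0036))
[0.488725 0.123375 0.012   ] -87.9318135129834
```

move_arm([
  [[0,0,-0.24,3,0,0,0],[0,0,0,4,0,0,0],[0,0,0,4,0,0,0],[0.3,0,0,2,0,0,0],[0.5,0,0,1.1,0,0,0],[0.7,0,0,0,0,0,0],[0.85,0,0,0,0,0,0],[1,0,0,0,0,0,0],[1,0,0,0,0,0,0],[1,0,0,0,0,0,0]],
])

```text
time_s: 3.15
eef_pos: [0.4903, 0.1238, 0.152]
eef_rot: [-0.0, 1.0, 0.016, 0.001]
force: [-0.3, -0.1, -1.0]
width: 0.0392
gripper_force: 0.0
```

move_arm([
  [[1,0,0,0,0,0,0],[1,0,0,0,0,0,0],[1,0,0,0,0,0,0],[1,0,0,0,0,0,0],[1,0,0,0,0,0,0]],
])

```text
time_s: 3.65
eef_pos: [0.4899, 0.1247, 0.1514]
eef_rot: [-0.001, 1.0, 0.016, 0.0]
force: [-0.1, 4.3, 0.2]
width: 0.0126
gripper_force: 30.0
```

move_arm([
  [[1,0,0.2,0,0,0,0],[1,0,0.2,0,0,0,0],[1,0,0.2,0,0,0,0],[1,0,0.2,0,0,0,0],[1,0,0.2,0,0,0,0],[1,0,0.2,0,0,0,0],[1,0,0.1,0,0,0,0]],
])

```text
time_s: 4.35
eef_pos: [0.4902, 0.1132, 0.1514]
eef_rot: [-0.002, 1.0, 0.017, 0.0]
force: [1.2, 11.3, -2.7]
width: 0.0125
gripper_force: 30.0
```

move_arm([
  [[1,0,0.1,0,0,0,0],[1,0,0.1,0,0,0,0],[1,0,0.1,0,0,0,0],[1,0,0.1,0,0,0,0],[1,0,0.05,0,0,0,0]],
])

```text
time_s: 4.85
eef_pos: [0.4904, 0.1087, 0.1514]
eef_rot: [-0.002, 1.0, 0.017, 0.0]
force: [0.5, 11.0, -2.4]
width: 0.0127
gripper_force: 30.0
```

move_arm([
  [[1,0,0.05,0,0,0,0],[1,0,0.05,0,0,0,0],[1,0,0.05,0,0,0,0]],
])

```text
time_s: 5.15
eef_pos: [0.4904, 0.1073, 0.1514]
eef_rot: [-0.002, 1.0, 0.017, 0.0]
force: [0.0, 11.2, -2.9]
width: 0.0125
gripper_force: 30.0
```

move_arm([
  [[1,0,0.05,0,0,0,0],[1,0,0.05,0,0,0,0]],
])

```text
time_s: 5.35
eef_pos: [0.4904, 0.1063, 0.1514]
eef_rot: [-0.002, 1.0, 0.017, 0.0]
force: [0.3, 12.7, -2.6]
width: 0.0124
gripper_force: 30.0
```

move_arm([
  [[1,0,0.04,0,0,0,0],[1,0,0.04,0,0,0,0],[1,0,0.02,0,0,0,0]],
])

```text
time_s: 5.65
eef_pos: [0.4905, 0.1053, 0.1514]
eef_rot: [-0.002, 1.0, 0.017, 0.0]
force: [0.2, 10.9, -1.7]
width: 0.0124
gripper_force: 30.0
```

move_arm([
  [[1,0,0.04,0,0,0,0],[1,0,0.04,0,0,0,0],[1,0,0.02,0,0,0,0]],
])

```text
time_s: 5.95
eef_pos: [0.4905, 0.1043, 0.1514]
eef_rot: [-0.002, 1.0, 0.017, 0.0]
force: [0.7, 11.1, -2.2]
width: 0.0125
gripper_force: 30.0
```

move_arm([
  [[1,0,0.04,0,0,0,0],[1,0,0.04,0,0,0,0],[1,0,0.02,0,0,0,0]],
])

```text
time_s: 6.25
eef_pos: [0.4906, 0.1033, 0.1514]
eef_rot: [-0.002, 1.0, 0.017, 0.0]
force: [0.1, 11.6, -1.7]
width: 0.0127
gripper_force: 30.0
```

move_arm([
  [[1,0,0.04,0,0,0,0],[1,0,0.04,0,0,0,0],[1,0,0.02,0,0,0,0]],
])

```text
time_s: 6.55
eef_pos: [0.4906, 0.1023, 0.1514]
eef_rot: [-0.002, 1.0, 0.017, 0.0]
force: [1.1, 11.2, -2.2]
width: 0.0125
gripper_force: 30.0
```

move_arm([
  [[1,0,0.04,0,0,0,0],[1,0,0.04,0,0,0,0],[1,0,0.02,0,0,0,0]],
])

```text
time_s: 6.85
eef_pos: [0.4906, 0.1013, 0.1514]
eef_rot: [-0.002, 1.0, 0.017, 0.0]
force: [0.9, 11.0, -3.2]
width: 0.0128
gripper_force: 30.0
```

move_arm([
  [[1,0,0.04,0,0,0,0],[1,0,0.04,0,0,0,0],[1,0,0.02,0,0,0,0]],
])

```text
time_s: 7.15
eef_pos: [0.4907, 0.1003, 0.1514]
eef_rot: [-0.002, 1.0, 0.017, 0.0]
force: [0.4, 11.7, -1.7]
width: 0.0121
gripper_force: 30.0
```

move_arm([
  [[1,0,0.03,0,0,0,0],[1,0,0.02,0,0,0,0]],
])

```text
time_s: 7.35
eef_pos: [0.4906, 0.1002, 0.1514]
eef_rot: [-0.002, 1.0, 0.017, 0.0]
force: [0.7, 13.0, -3.4]
width: 0.0126
gripper_force: 30.0
```

move_arm([
  [[1,0,0.03,0,0,0,0],[1,0,0.02,0,0,0,0]],
])

```text
time_s: 7.55
eef_pos: [0.4906, 0.1002, 0.1514]
eef_rot: [-0.002, 1.0, 0.017, 0.0]
force: [0.6, 15.7, -4.0]
width: 0.0121
gripper_force: 30.0
```

Contact with the stop. I'll bring it up to about 22 N.

move_arm([
  [[1,0,0.05,0,0,0,0],[1,0,0.05,0,0,0,0],[1,0,0,0,0,0,0]],
])

```text
time_s: 7.85
eef_pos: [0.4906, 0.1001, 0.1514]
eef_rot: [-0.003, 1.0, 0.018, 0.0]
force: [-0.0, 17.1, -4.5]
width: 0.0125
gripper_force: 30.0
```

move_arm([
  [[1,0,0,0,0,0,0],[1,0,0,0,0,0,0],[1,0,0,0,0,0,0]],
])

```text
time_s: 8.15
eef_pos: [0.4906, 0.1001, 0.1514]
eef_rot: [-0.003, 1.0, 0.018, 0.0]
force: [1.6, 16.7, -5.1]
width: 0.0126
gripper_force: 30.0
```

move_arm([
  [[1,0,0.05,0,0,0,0],[1,0,0.05,0,0,0,0],[1,0,0.05,0,0,0,0],[1,0,0.05,0,0,0,0],[1,0,0,0,0,0,0]],
])

```text
time_s: 8.65
eef_pos: [0.4906, 0.0998, 0.1514]
eef_rot: [-0.004, 1.0, 0.018, 0.001]
force: [1.7, 22.5, -6.6]
width: 0.0126
gripper_force: 30.1
```

move_arm([
  [[1,0,-0.2,0,0,0,0],[1,0,-0.2,0,0,0,0],[1,0,-0.2,0,0,0,0],[0.5,0,0,0,0,0,0],[0.5,0,0,0,0,0,0],[0.5,0,0,0,0,0,0],[0.5,0,0,0,0,0,0],[0.5,0,0,0,0,0,0]],
])

```text
time_s: 9.45
eef_pos: [0.4906, 0.0995, 0.1512]
eef_rot: [0.0, 1.0, 0.016, -0.0]
force: [-0.5, 0.1, -0.4]
width: 0.0409
gripper_force: 0.0
```

move_arm([
  [[0.5,0,0,-3,0,0,0],[0.5,0,0,-3.5,0,0,0],[0.4,0.5,1.6,-1.5,0,0,0],[0.4,1.1,3.5,0,0,0,0],[0.4,1.1,3.5,0,0,0,0],[0.4,1.1,3.5,0,0,0,0],[0.4,1.1,3.57,0,0,0,0],[0.4,0,0,0,0,0,0]],
])

```text
time_s: 10.25
eef_pos: [0.5452, -0.0614, 0.2308]
eef_rot: [0.001, 1.0, 0.012, -0.0]
force: [0.4, -0.1, -0.4]
width: 0.0522
gripper_force: 0.0
```

```bash
python3 - <<'E'
from cell import status,cams
import cv2,numpy as np
s=status.read_state();c=cams.capture("wrist");np.savez("pics/w2.npz",p=s["eef_pos"],q=s["eef_rot"],**c)
print(s["time_s"],s["eef_pos"],s["force"],np.round(s["joint_pos"],2))
cv2.imwrite("pics/w2.png",c["color"][:,:,::-1])
E
```

```text
10.25 [ 0.54523336 -0.06140403  0.23082931] [ 0.44594335 -0.11917697 -0.36004863] [ 0.43  0.2  -0.45  1.77  0.1   1.19 -1.59]
```

View pics/w2.png

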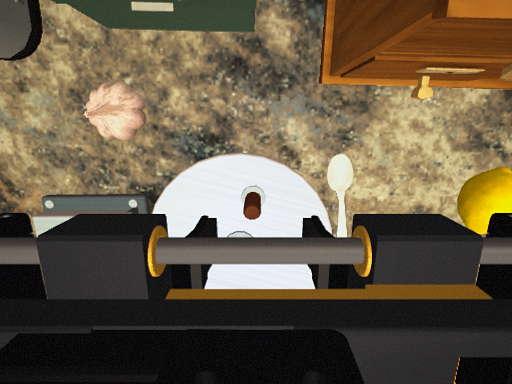

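The wrist view shows the grip pin's top at (253,212) and base at (252,190), between the fingers. Next I'll measure its offset.

```bash
python3 - <<'E'
from h import *
f="pics/w2.npz"
print(pl(wr(f,253,211),.122),pl(wr(f,252,192),.081),tri(wr(f,253,211),sc(432,92)),tri(wr(f,253,211),tp(540,120)))
from cell import status
print(status.read_state()["eef_pos"])
E
```

```text
[ 0.5449 -0.0564  0.122 ] [ 0.5489 -0.0547  0.081 ] (array([ 0.5439, -0.0556,  0.1172]), np.float64(0.0019)) (array([ 0.5445, -0.0556,  0.1201]), np.float64(0.0016))
[ 0.544759   -0.05821715  0.23085852]
```

move_arm([
  [[0.4,0,-0.2,2,0,0,0],[0.4,0,0,3.5,0,0,0],[0.5,0,0,2.1,0,0,0],[1,0,0,0,0,0,0],[1,0,0,0,0,0,0],[1,0,0,0,0,0,0],[1,0,0,0,0,0,0],[1,0,0,0,0,0,0],[1,0,0,0,0,0,0],[1,0,0,0,0,0,0]],
])

```text
time_s: 11.3
eef_pos: [0.5453, -0.0534, 0.1564]
eef_rot: [0.0, 1.0, 0.016, 0.001]
force: [0.2, -1.4, 6.6]
width: 0.013
gripper_force: 30.0
```

```bash
python3 - <<'E'
import numpy as np
for k in range(36):
    a=np.radians(-8.8+10*k);print(k,round(-.22*np.sin(a),3)+0,round(-.22*np.cos(a),3)+0,end=" | ")
E
```

```text
0 0.034 -0.217 | 1 -0.005 -0.22 | 2 -0.043 -0.216 | 3 -0.08 -0.205 | 4 -0.114 -0.188 | 5 -0.145 -0.166 | 6 -0.171 -0.138 | 7 -0.193 -0.106 | 8 -0.208 -0.071 | 9 -0.217 -0.034 | 10 -0.22 0.005 | 11 -0.216 0.043 | 12 -0.205 0.08 | 13 -0.188 0.114 | 14 -0.166 0.145 | 15 -0.138 0.171 | 16 -0.106 0.193 | 17 -0.071 0.208 | 18 -0.034 0.217 | 19 0.005 0.22 | 20 0.043 0.216 | 21 0.08 0.205 | 22 0.114 0.188 | 23 0.145 0.166 | 24 0.171 0.138 | 25 0.193 0.106 | 26 0.208 0.071 | 27 0.217 0.034 | 28 0.22 -0.005 | 29 0.216 -0.043 | 30 0.205 -0.08 | 31 0.188 -0.114 | 32 0.166 -0.145 | 33 0.138 -0.171 | 34 0.106 -0.193 | 35 0.071 -0.208 |
```

move_arm([
  [[1,0.034,-0.217,0,0,0,0],[1,0.034,-0.217,0,0,0,0],[1,0.034,-0.217,0,0,0,0],[1,0.034,-0.217,0,0,0,0]],
])

```text
time_s: 11.7
eef_pos: [0.5462, -0.0448, 0.1564]
eef_rot: [0.0, 1.0, 0.016, 0.001]
force: [-0.5, -2.1, 9.2]
width: 0.0132
gripper_force: 30.0
```

move_arm([
  [[1,-0.005,-0.22,0,0,0,0],[1,-0.005,-0.22,0,0,0,0],[1,-0.005,-0.22,0,0,0,0],[1,-0.005,-0.22,0,0,0,0]],
])

```text
time_s: 12.1
eef_pos: [0.5456, -0.0361, 0.1564]
eef_rot: [0.0, 1.0, 0.016, 0.001]
force: [-2.7, -1.7, 8.5]
width: 0.0133
gripper_force: 30.0
```

move_arm([
  [[1,-0.043,-0.216,0,0,0,0],[1,-0.043,-0.216,0,0,0,0],[1,-0.043,-0.216,0,0,0,0],[1,-0.043,-0.216,0,0,0,0]],
])

```text
time_s: 12.5
eef_pos: [0.5435, -0.0276, 0.1564]
eef_rot: [0.0, 1.0, 0.016, 0.001]
force: [-2.9, -2.1, 9.0]
width: 0.0131
gripper_force: 30.0
```

move_arm([
  [[1,-0.08,-0.205,0,0,0,0],[1,-0.08,-0.205,0,0,0,0],[1,-0.08,-0.205,0,0,0,0],[1,-0.08,-0.205,0,0,0,0]],
])

```text
time_s: 12.9
eef_pos: [0.5402, -0.0201, 0.1564]
eef_rot: [0.001, 1.0, 0.015, 0.001]
force: [-1.1, -5.0, 8.6]
width: 0.0133
gripper_force: 30.0
```

move_arm([
  [[1,-0.114,-0.188,0,0,0,0],[1,-0.114,-0.188,0,0,0,0],[1,-0.114,-0.188,0,0,0,0],[1,-0.114,-0.188,0,0,0,0]],
])

```text
time_s: 13.3
eef_pos: [0.5357, -0.0134, 0.1565]
eef_rot: [0.001, 1.0, 0.015, 0.001]
force: [0.1, -5.5, 6.7]
width: 0.0129
gripper_force: 30.0
```

move_arm([
  [[1,-0.145,-0.166,0,0,0,0],[1,-0.145,-0.166,0,0,0,0],[1,-0.145,-0.166,0,0,0,0],[1,-0.145,-0.166,0,0,0,0]],
])

```text
time_s: 13.7
eef_pos: [0.5296, -0.0067, 0.1564]
eef_rot: [0.001, 1.0, 0.015, 0.001]
force: [-0.3, -5.6, 7.3]
width: 0.0127
gripper_force: 30.0
```

move_arm([
  [[1,-0.171,-0.138,0,0,0,0],[1,-0.171,-0.138,0,0,0,0],[1,-0.171,-0.138,0,0,0,0],[1,-0.171,-0.138,0,0,0,0]],
])

```text
time_s: 14.1
eef_pos: [0.5223, -0.0013, 0.1564]
eef_rot: [0.001, 1.0, 0.015, 0.001]
force: [-1.4, -5.2, 8.5]
width: 0.0132
gripper_force: 30.0
```

move_arm([
  [[1,-0.193,-0.106,0,0,0,0],[1,-0.193,-0.106,0,0,0,0],[1,-0.193,-0.106,0,0,0,0],[1,-0.193,-0.106,0,0,0,0]],
])

```text
time_s: 14.5
eef_pos: [0.5146, 0.0026, 0.1564]
eef_rot: [0.001, 1.0, 0.015, 0.001]
force: [-0.7, -6.4, 7.2]
width: 0.0135
gripper_force: 30.0
```

move_arm([
  [[1,-0.208,-0.071,0,0,0,0],[1,-0.208,-0.071,0,0,0,0],[1,-0.208,-0.071,0,0,0,0],[1,-0.208,-0.071,0,0,0,0]],
])

```text
time_s: 14.9
eef_pos: [0.5064, 0.0051, 0.1564]
eef_rot: [0.001, 1.0, 0.015, 0.001]
force: [0.3, -5.9, 7.6]
width: 0.013
gripper_force: 30.0
```

move_arm([
  [[1,-0.217,-0.034,0,0,0,0],[1,-0.217,-0.034,0,0,0,0],[1,-0.217,-0.034,0,0,0,0],[1,-0.217,-0.034,0,0,0,0]],
])

```text
time_s: 15.3
eef_pos: [0.4978, 0.0061, 0.1564]
eef_rot: [0.001, 1.0, 0.015, 0.001]
force: [1.1, -7.0, 6.1]
width: 0.0129
gripper_force: 30.0
```

move_arm([
  [[1,-0.22,0.015,0,0,0,0],[1,-0.22,0.015,0,0,0,0],[1,-0.22,0.015,0,0,0,0],[1,-0.22,0.015,0,0,0,0]],
])

```text
time_s: 15.7
eef_pos: [0.4892, 0.0056, 0.1564]
eef_rot: [0.001, 1.0, 0.015, 0.001]
force: [2.2, -6.1, 5.4]
width: 0.0131
gripper_force: 30.0
```

move_arm([
  [[1,-0.216,0.053,0,0,0,0],[1,-0.216,0.053,0,0,0,0],[1,-0.216,0.053,0,0,0,0],[1,-0.216,0.053,0,0,0,0]],
])

```text
time_s: 16.1
eef_pos: [0.4807, 0.0036, 0.1564]
eef_rot: [0.001, 1.0, 0.016, 0.002]
force: [2.0, -3.7, 5.5]
width: 0.0128
gripper_force: 30.0
```

move_arm([
  [[1,-0.205,0.08,0,0,0,0],[1,-0.205,0.08,0,0,0,0],[1,-0.205,0.08,0,0,0,0],[1,-0.205,0.08,0,0,0,0]],
])

```text
time_s: 16.5
eef_pos: [0.4727, 0.0003, 0.1564]
eef_rot: [0.0, 1.0, 0.016, 0.002]
force: [3.8, -3.9, 5.2]
width: 0.0131
gripper_force: 30.0
```

move_arm([
  [[1,-0.188,0.114,0,0,0,0],[1,-0.188,0.114,0,0,0,0],[1,-0.188,0.114,0,0,0,0],[1,-0.188,0.114,0,0,0,0]],
])

```text
time_s: 16.9
eef_pos: [0.4655, -0.0043, 0.1564]
eef_rot: [0.0, 1.0, 0.016, 0.002]
force: [4.9, -3.4, 5.0]
width: 0.0131
gripper_force: 30.0
```

move_arm([
  [[1,-0.166,0.145,0,0,0,0],[1,-0.166,0.145,0,0,0,0],[1,-0.166,0.145,0,0,0,0],[1,-0.166,0.145,0,0,0,0]],
])

```text
time_s: 17.3
eef_pos: [0.4593, -0.01, 0.1564]
eef_rot: [0.0, 1.0, 0.016, 0.002]
force: [7.1, 0.3, 2.8]
width: 0.0125
gripper_force: 30.0
```

move_arm([
  [[1,-0.138,0.171,0,0,0,0],[1,-0.138,0.171,0,0,0,0],[1,-0.138,0.171,0,0,0,0],[1,-0.138,0.171,0,0,0,0]],
])

```text
time_s: 17.7
eef_pos: [0.4548, -0.0154, 0.1565]
eef_rot: [-0.001, 1.0, 0.016, 0.003]
force: [11.0, 5.8, -1.1]
width: 0.0128
gripper_force: 30.0
```

move_arm([
  [[1,-0.106,0.193,0,0,0,0],[1,-0.106,0.193,0,0,0,0],[1,-0.106,0.193,0,0,0,0],[1,-0.106,0.193,0,0,0,0]],
])

```text
time_s: 18.1
eef_pos: [0.4507, -0.0226, 0.1565]
eef_rot: [-0.001, 1.0, 0.017, 0.003]
force: [9.4, 8.0, 0.9]
width: 0.013
gripper_force: 30.0
```

move_arm([
  [[1,-0.079,0.205,0,0,0,0],[1,-0.079,0.205,0,0,0,0]],
])

```text
time_s: 18.3
eef_pos: [0.4489, -0.0269, 0.1564]
eef_rot: [-0.001, 1.0, 0.017, 0.003]
force: [6.0, 6.2, 1.9]
width: 0.0129
gripper_force: 30.0
```

move_arm([
  [[1,-0.061,0.211,0,0,0,0],[1,-0.061,0.211,0,0,0,0]],
])

```text
time_s: 18.5
eef_pos: [0.4475, -0.0316, 0.1564]
eef_rot: [-0.001, 1.0, 0.017, 0.002]
force: [5.5, 3.9, 4.9]
width: 0.0133
gripper_force: 30.0
```

move_arm([
  [[1,-0.043,0.216,0,0,0,0],[1,-0.043,0.216,0,0,0,0]],
])

```text
time_s: 18.7
eef_pos: [0.4465, -0.0365, 0.1564]
eef_rot: [-0.0, 1.0, 0.016, 0.002]
force: [3.1, 1.6, 6.5]
width: 0.0128
gripper_force: 30.0
```

move_arm([
  [[1,-0.024,0.219,0,0,0,0],[1,-0.024,0.219,0,0,0,0]],
])

```text
time_s: 18.9
eef_pos: [0.446, -0.0413, 0.1564]
eef_rot: [-0.0, 1.0, 0.016, 0.002]
force: [3.3, 2.0, 7.4]
width: 0.0126
gripper_force: 30.0
```

move_arm([
  [[1,0.005,0.22,0,0,0,0],[1,0.005,0.22,0,0,0,0],[1,0.005,0.22,0,0,0,0],[1,0.005,0.22,0,0,0,0]],
])

```text
time_s: 19.3
eef_pos: [0.4463, -0.05, 0.1564]
eef_rot: [-0.0, 1.0, 0.016, 0.001]
force: [2.1, 2.6, 8.3]
width: 0.0129
gripper_force: 30.0
```

Worst bulge found around 150°, with about 10 N of extra drag; the lesser one, near 38°, gave about 3 N. Next I'll sweep back through it in reverse to cancel the lag.

move_arm([
  [[1,-0.005,-0.22,0,0,0,0],[1,-0.005,-0.22,0,0,0,0],[1,-0.005,-0.22,0,0,0,0],[1,-0.005,-0.22,0,0,0,0]],
])

```text
time_s: 19.7
eef_pos: [0.4459, -0.0417, 0.1564]
eef_rot: [0.0, 1.0, 0.016, 0.002]
force: [3.2, -1.5, 6.4]
width: 0.013
gripper_force: 30.0
```

move_arm([
  [[1,0.024,-0.219,0,0,0,0],[1,0.024,-0.219,0,0,0,0]],
])

```text
time_s: 19.9
eef_pos: [0.4463, -0.0375, 0.1564]
eef_rot: [0.0, 1.0, 0.016, 0.002]
force: [3.0, -3.0, 6.3]
width: 0.0126
gripper_force: 30.0
```

move_arm([
  [[1,0.043,-0.216,0,0,0,0],[1,0.043,-0.216,0,0,0,0]],
])

```text
time_s: 20.1
eef_pos: [0.4469, -0.0341, 0.1564]
eef_rot: [0.001, 1.0, 0.016, 0.001]
force: [2.8, -8.1, 7.6]
width: 0.0132
gripper_force: 30.0
```

move_arm([
  [[1,0.061,-0.211,0,0,0,0],[1,0.061,-0.211,0,0,0,0]],
])

```text
time_s: 20.3
eef_pos: [0.4478, -0.0306, 0.1563]
eef_rot: [0.001, 1.0, 0.015, 0.001]
force: [1.0, -10.6, 8.7]
width: 0.013
gripper_force: 30.0
```

move_arm([
  [[1,0.079,-0.205,0,0,0,0],[1,0.079,-0.205,0,0,0,0]],
])

```text
time_s: 20.5
eef_pos: [0.449, -0.027, 0.1563]
eef_rot: [0.002, 1.0, 0.015, 0.001]
force: [-0.5, -11.5, 10.7]
width: 0.0131
gripper_force: 30.0
```

move_arm([
  [[1,0.097,-0.197,0,0,0,0],[1,0.097,-0.197,0,0,0,0]],
])

```text
time_s: 20.7
eef_pos: [0.4506, -0.0231, 0.1563]
eef_rot: [0.002, 1.0, 0.015, 0.001]
force: [-2.0, -11.7, 11.5]
width: 0.0132
gripper_force: 30.0
```

move_arm([
  [[1,0.114,-0.188,0,0,0,0],[1,0.114,-0.188,0,0,0,0]],
])

```text
time_s: 20.9
eef_pos: [0.4527, -0.019, 0.1563]
eef_rot: [0.001, 1.0, 0.015, 0.001]
force: [-0.9, -10.4, 12.2]
width: 0.0132
gripper_force: 30.0
```

move_arm([
  [[1,0.13,-0.178,0,0,0,0],[1,0.13,-0.178,0,0,0,0]],
])

```text
time_s: 21.1
eef_pos: [0.4554, -0.0148, 0.1563]
eef_rot: [0.001, 1.0, 0.015, 0.001]
force: [-0.9, -8.0, 10.5]
width: 0.013
gripper_force: 30.0
```

move_arm([
  [[1,0.145,-0.166,0,0,0,0],[1,0.145,-0.166,0,0,0,0]],
])

```text
time_s: 21.3
eef_pos: [0.4585, -0.0109, 0.1564]
eef_rot: [0.001, 1.0, 0.015, 0.001]
force: [1.5, -5.6, 8.7]
width: 0.0128
gripper_force: 30.0
```

move_arm([
  [[1,0.159,-0.152,0,0,0,0],[1,0.159,-0.152,0,0,0,0]],
])

```text
time_s: 21.5
eef_pos: [0.4618, -0.0074, 0.1564]
eef_rot: [0.001, 1.0, 0.015, 0.001]
force: [2.3, -5.0, 7.0]
width: 0.013
gripper_force: 30.0
```

move_arm([
  [[1,0.171,-0.138,0,0,0,0],[1,0.171,-0.138,0,0,0,0]],
])

```text
time_s: 21.7
eef_pos: [0.4651, -0.0046, 0.1564]
eef_rot: [0.001, 1.0, 0.016, 0.001]
force: [2.2, -4.8, 7.0]
width: 0.0128
gripper_force: 30.0
```

move_arm([
  [[1,0.183,-0.123,0,0,0,0],[1,0.183,-0.123,0,0,0,0]],
])

```text
time_s: 21.9
eef_pos: [0.4687, -0.0021, 0.1564]
eef_rot: [0.001, 1.0, 0.015, 0.001]
force: [1.7, -5.2, 8.4]
width: 0.0129
gripper_force: 30.0
```

move_arm([
  [[1,0.193,-0.106,0,0,0,0],[1,0.193,-0.106,0,0,0,0]],
])

```text
time_s: 22.1
eef_pos: [0.4724, 0.0001, 0.1564]
eef_rot: [0.001, 1.0, 0.015, 0.001]
force: [0.6, -5.7, 8.7]
width: 0.0131
gripper_force: 30.0
```

```bash
python3 - <<'E'
import numpy as np
from scipy.optimize import least_squares
F=np.array([[.4807,.0036,2,-3.7],[.4727,.0003,3.8,-3.9],[.4655,-.0043,4.9,-3.4],[.4593,-.01,7.1,.3],[.4548,-.0154,11,5.8],[.4507,-.0226,9.4,8],[.4489,-.0269,6,6.2],[.4475,-.0316,5.5,3.9],[.4465,-.0365,3.1,1.6],[.446,-.0413,3.3,2],[.4463,-.05,2.1,2.6]])
B=np.array([[.4459,-.0417,3.2,-1.5],[.4463,-.0375,3,-3],[.4469,-.0341,2.8,-8.1],[.4478,-.0306,1,-10.6],[.449,-.027,-.5,-11.5],[.4506,-.0231,-2,-11.7],[.4527,-.019,-.9,-10.4],[.4554,-.0148,-.9,-8],[.4585,-.0109,1.5,-5.6],[.4618,-.0074,2.3,-5],[.4651,-.0046,2.2,-4.8],[.4687,-.0021,1.7,-5.2],[.4724,.0001,.6,-5.7]])
E=np.array([[.5462,-.0448],[.5456,-.0361],[.5435,-.0276],[.5402,-.0201],[.5296,-.0067],[.5146,.0026]])
P=np.r_[F[:,:2],B[:,:2],E]
c=least_squares(lambda c:np.hypot(*(P-c[:2]).T)-c[2],[.495,-.044,.05]).x;print(c)
out=[]
for D,d in((F,1),(B,-1)):
    th=np.arctan2(D[:,1]-c[1],D[:,0]-c[0])%(2*np.pi);t=np.c_[-np.sin(th),np.cos(th)]
    T=-d*(D[:,2:]*t).sum(1);print(np.round(np.degrees(th),1),np.round(T,1));out.append((np.degrees(th),T,d))
def res(p):
    th0,w,a,b,bf,bb,lag=p;e=[]
    for th,T,d in out:
        x=np.clip((th-th0)/w,-1,1);h=.5*(1+np.cos(np.pi*x));s=-np.sin(np.pi*x)
        e.append((bf if d>0 else bb)+a*h+d*b*h*s-T)
    return np.concatenate(e)
s=least_squares(res,[152,19,6,3,1.5,3,0]);print(np.round(s.x,2),np.round(s.fun,1))
for th,T,d in out:
    w=np.clip(T-(2 if d>0 else 2.5),0,None);print("centroid",(w*th).sum()/w.sum())
E
```

```text
[ 0.49609174 -0.04408587  0.0501722 ]
[107.9 117.8 127.6 137.2 145.2 154.7 160.  165.6 171.3 176.8 186.8] [ 0.8  1.5  1.8  5.  11.  11.3  7.9  5.1  2.1  2.2  2.3]
[177.3 172.5 168.5 164.4 160.1 155.2 150.  144.3 138.6 133.1 128.1 123.1
 118.2] [ 1.3  2.6  7.4  9.9 11.  11.5  9.5  7.   3.2  1.7  1.2  1.4  2.2]
[153.75  25.49   9.83   3.22   1.52   1.41   0.  ] [ 0.8 -0.  -0.3 -0.1 -0.1 -0.3  0.2  0.1  1.  -0.5 -0.8  0.2  0.8 -1.1
 -0.4  0.8  0.3 -0.1 -0.8  0.6  0.4  0.2 -0.  -0.8]
centroid 152.8088688509601
centroid 157.07528914821182
```

move_arm([
  [[1,-0.188,0.114,0,0,0,0],[1,-0.188,0.114,0,0,0,0],[1,-0.188,0.114,0,0,0,0],[1,-0.188,0.114,0,0,0,0],[1,-0.166,0.145,0,0,0,0],[1,-0.166,0.145,0,0,0,0],[1,-0.166,0.145,0,0,0,0],[1,-0.166,0.145,0,0,0,0]],
])

```text
time_s: 22.9
eef_pos: [0.4592, -0.0099, 0.1564]
eef_rot: [0.0, 1.0, 0.016, 0.002]
force: [7.2, -1.5, 2.1]
width: 0.0133
gripper_force: 30.0
```

move_arm([
  [[1,-0.138,0.171,0,0,0,0],[1,-0.138,0.171,0,0,0,0],[1,-0.138,0.171,0,0,0,0],[1,-0.138,0.171,0,0,0,0]],
])

```text
time_s: 23.3
eef_pos: [0.4547, -0.0155, 0.1565]
eef_rot: [-0.001, 1.0, 0.016, 0.003]
force: [10.5, 5.0, -1.9]
width: 0.0131
gripper_force: 30.0
```

move_arm([
  [[1,-0.106,0.193,0,0,0,0],[1,-0.106,0.193,0,0,0,0],[1,0,0,0,0,0,0]],
])

```text
time_s: 23.6
eef_pos: [0.4523, -0.0195, 0.1564]
eef_rot: [-0.001, 1.0, 0.016, 0.003]
force: [6.7, 2.6, 2.1]
width: 0.013
gripper_force: 30.0
```

move_arm([
  [[1,-0.07,0.16,0,0,0,0],[1,-0.07,0.16,0,0,0,0],[1,0,0,0,0,0,0],[1,0,0,0,0,0,0]],
])

```text
time_s: 24.0
eef_pos: [0.4509, -0.0224, 0.1564]
eef_rot: [-0.001, 1.0, 0.016, 0.002]
force: [7.0, 4.5, 3.3]
width: 0.0132
gripper_force: 30.0
```

move_arm([
  [[1,0.05,-0.1,0,0,0,0],[1,0.05,-0.1,0,0,0,0],[1,0,0,0,0,0,0]],
])

```text
time_s: 24.3
eef_pos: [0.4511, -0.0219, 0.1564]
eef_rot: [0.0, 1.0, 0.016, 0.002]
force: [3.6, -1.2, 7.4]
width: 0.0128
gripper_force: 30.0
```

Unloaded at about 154°, the estimated top. I'll release and lift.

move_arm([
  [[0.6,0,0,0,0,0,0],[0.6,0,0,0,0,0,0],[0.6,0,0,0,0,0,0],[0.6,0,0,0,0,0,0],[0.6,0,0,-2,0,0,0],[0.6,0,0,-4,0,0,0],[0.6,0,0,-4,0,0,0],[0.6,0,0,-4,0,0,0],[0.6,0,0,0,0,0,0],[0.6,0,0,0,0,0,0]],
])

```text
time_s: 25.3
eef_pos: [0.4501, -0.0219, 0.2957]
eef_rot: [0.0, 1.0, 0.016, 0.001]
force: [0.1, -0.6, -0.3]
width: 0.0351
gripper_force: 0.0
```

```bash
python3 - <<'E'
from cell import status,cams
import cv2,numpy as np
s=status.read_state();c=cams.capture("wrist");np.savez("pics/w3.npz",p=s["eef_pos"],q=s["eef_rot"],**c)
print(s["time_s"],s["eef_pos"],s["force"])
b=cams.capture("top")["color"];np.save("pics/t3.npy",b)
cv2.imwrite("pics/w3.png",np.hstack([c["color"][:,:,::-1],cv2.resize(b[165:240,205:330,::-1],(288,384))])) 
E
```

```text
25.3 [ 0.45007272 -0.02191631  0.29565664] [ 0.07424929 -0.63297618 -0.26801863]
```

View pics/w3.png

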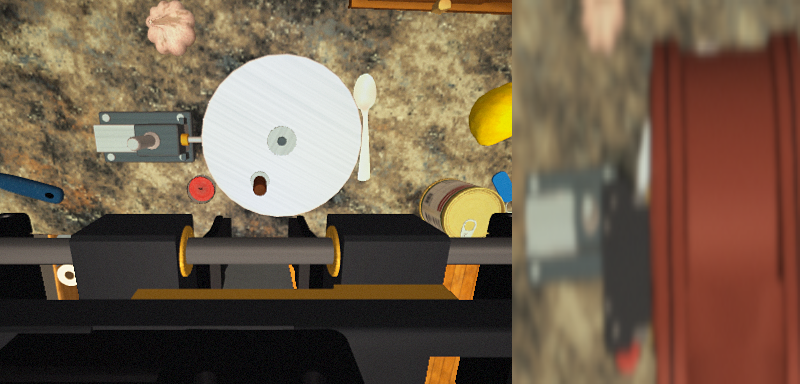

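The wrist view shows the arm clear. The carriage is home, with its tip at the skirt around (200,140). The grip base is at about (259,177), the cap at (281,141), and everything around is undisturbed. I'll check the grip's bearing before handing in.

```bash
python3 - <<'E'
from h import *
f="pics/w3.npz";a=pl(wr(f,281.5,141),.079)
for g in (pl(wr(f,259.5,177),.08),pl(wr(f,259.5,187),.122)):
    d=g-a;print(g,a,np.hypot(d[0],d[1]),np.degrees(np.arctan2(d[1],d[0])))
E
```

```text
[ 0.4543 -0.0215  0.08  ] [ 0.4944 -0.0441  0.079 ] 0.0460300988484709 150.59478250870617
[ 0.453  -0.0216  0.122 ] [ 0.4944 -0.0441  0.079 ] 0.047119104405750324 151.47688139368796
```

```bash
python3 -c "
from cell import job_done
print(job_done())"
```

```text
the job is handed in; nothing more can be done
None
```

I slid the carriage home at about 22 N, left the worst bulge (grip at about 153°, estimated peak 154°) on the feeler tip with everything let go, and handed in at about 25 s; no verdict was returned.

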